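# Aim the inspection lamp at the fan unit and bring up its dimmer

## Robot

A 6-joint arm with a two-finger parallel gripper is mounted at the origin on the work surface. World frame = base frame: x ahead of the robot, y to its left, z up, the work surface at z = 0. Lengths are in m, angles in rad, forces in N, time in s.
With the tool pointing down it reaches from about 0.35 to 0.775 m from the base axis. Payload 5.5 kg.
Tool frame: the origin (TCP) lies at the very end of the fingers, on their centre line; the grasp point (between the pads) lies env.hold_point_z behind it (env.hold_point_z is the distance from the TCP to the grasp point, in m); z points along the fingers, y is the line along which they close (so a half turn about z gives the same grasp; the last joint's range is limited). The gripper opens to 85 mm and grips with 20 to 120 N. Pads are 22 mm wide; open, the fingers measure 114 mm over their backs; the gripper's body (76 mm by 85 mm) begins 54 mm behind the grasp point. The pads swing forward as they close: fully open they stand 13 mm farther back than shut.
Start: joints at [1.023, 0.313, 0.046, 1.304, 0, 1.431], TCP at [0.228, 0.528, 0.192] pointing down, gripper open.
Joint ranges: [-2.76, 2.76], [-0.86, 1.69], [-1.03, 1.26], [-2.2, 2.34], [-1.47, 1.5], [-3.14, 3.14]. Speed limits (rad/s): [2.57, 2.57, 3.14, 3.14, 3.14, 3.14].

## Interface

Orientations are given as a unit quaternion [w, x, y, z].
In Python, from workcell import env gives the robot as it stands.
- The arm moves only by the tool carry_out, never from a script. Its argument "steps" is a list of rows, each a list of 3 entries, a list of its own where there are three numbers: the turn, a rotation vector about the tool's x, y, z in degrees, then the shift along the tool's x, y, z in cm, then the closure in counts, from 0 (fully open) to 255 (shut). A call has exactly 8 rows; each row is the pose to reach, as a shift and turn from the pose commanded when the call began, along the tool's axes at that moment; what a row does not reach only later rows make up. A row lasts 1/8 s, in which the tool goes at most 62.5 mm and 10.7 degrees, less where a joint would pass 70% of its speed; a pose out of reach is approached as far as the arm can. A call with a gripper value outside its range is refused whole. The fingers move at their own pace and stop on an object; "force" is the grip in N (left out, the last holds). Time passes only in rows, so rows that repeat a pose let the fingers close, or fill a call up. It gives the time, the measured TCP pose, the force, the opening and the grip force at its end, in the units of the state.
- env.get_state(): the state, without advancing time (a new reading comes with each control period).
- env.read_camera(name): name is "side" or "top"; returns (picture, depth): 480x640x3 uint8, red, green, blue; 480x640 float32, m along the optical axis (not along the pixel's ray), 0 where there is no reading.
- env.get_calibration(name): a dict with "fx", "fy", "cx", "cy" (pixels), "D" ([k1, k2, p1, p2, k3] as OpenCV has them; the pictures are not rectified), "origin" and "orientation" of the camera in the world. Camera axes: x right, y up, looking along -z (the intrinsics and any distortion apply to the point x, -y, -z); pixel columns grow to the right and rows downward; lengths in m; the calibration is good to about 2 mm. A picture is of the moment at which its call begins. get_calibration takes no time and is no camera call.
- env.hand_in(): hands the job in; it is judged then, once.
The state is a dict: "clock": time; "joint_pos": joint angles; "qvel": joint speeds; "tau": joint torques, N m; "tcp_pos": TCP position; "orientation": TCP orientation; "wrist_force": force on the tool from outside, world axes, zero at the start; "ft_torque": the same for the moment, N m; "finger_gap": finger opening in m; "grip_force": force on a finger pad.
Only numpy, scipy, OpenCV 4.12 (cv2) and the standard library are available. Lean on these libraries where they do the work, as an engineer would, in place of code of your own. Each camera call takes 0.05 s, during which the arm holds its last target. There are 200 camera calls.

## Task

First swivel and tilt the inspection lamp so that the middle of its beam falls on the round hub of the assembled fan unit (not on the stack of loose grilles). Only then slide the dimmer's grip along its track until it is level with the small steel pointer beside the track. Leave the fan unit and everything else on the bench where it stands.

Things in the scene. Friction and masses are not known exactly. Their poses are not given: they have to be found in the camera images.
- lamp_base: The inspection lamp's round steel foot, 84 mm across and 16 mm high, screwed to the bench, with a 26 mm post. Origin: centre of the foot's underside, on the swivel axis. Its x axis is the direction the beam has, seen from above, at swivel 0.
- lamp_swivel (a joint): Swivel of the lamp's yoke about the vertical post, rad, positive anticlockwise from above; the beam's heading is the foot's yaw plus this value. Range -1.7 to 1.7. Friction only (0.15 N m, no spring): it stays where it is left.
- lamp_tilt (a joint): Tilt of the lamp head about the yoke's horizontal axis, rad: 0 is a level beam, positive aims it down (1.57 would be straight down). Range 0 to 1.45. Friction only (0.3 N m): it stays where it is left.
- lamp_pivot (a point): The point where swivel and tilt axes cross, 250 mm above the bench, in the middle of the lamp head. Its frame turns with the head: x is the beam axis (out of the white lens), y is the tilt axis. The head is a drum 84 mm across from 21 mm ahead of this point to 30 mm behind it, between yoke arms 49 to 56 mm to either side (with pivot caps out to 65 mm), joined by a bar 62 mm below it.
- lamp_grip (a point): Point on the lamp's handle, a straight black bar 14 mm thick along the tilt axis and 24 mm wide the other way, that stands out of the back of the head on the far side from the lens, in line with the beam. The point lies on the bar's centre line, 85 mm behind the pivot; the bar is free from 30 to 108 mm behind the pivot. Same axes as lamp_pivot.
- fan_hub (a point): Centre of the top of the hub, a plain raised disc 40 mm across in the middle of the grille of the assembled fan unit, 55 mm above the bench. The lamp must point at it.
- fan_unit: The assembled fan unit, loose: a light-grey flange 116 mm square, a black fan 80 mm square on it and a light-grey 86 mm grille with four screw heads on top, 55 mm high in all, 0.6 kg. Origin: centre of the underside.
- console: The dimmer box, fixed: 120 mm deep (x), 250 mm wide (y), 45 mm high; its fader track runs along its y axis through its middle, directly above the origin (centre of the underside). -x is the side towards the robot.
- rail_mid (a point): Middle of the underside of the aluminium rail over the dimmer box, 212 mm above the bench, 20 mm to the +x side of the track. The rail is 30 mm square, 390 mm long along the console's y, on two 30 mm posts 165 mm to either side. An upright gripper cannot reach the fader past it: lean the tool's back towards -x.
- fader (a joint): Position of the dimmer's grip along the track, m: 0 at the dim end (console y -60 mm), 0.12 at the bright end (console y +60 mm). It takes 2.5 N to slide and stays where it is left.
- fader_top (a point): Centre of the top of the dimmer's grip, a black block 26 mm (x) by 18 mm (y, along the track) by 42 mm high, top 87.5 mm above the bench. Axes as the console's.
- pointer_tip (a point): Tip of the small steel pointer (31 mm by 14 mm, 4 mm high) lying on the dimmer box on the robot's side of the track, 24 mm from its middle line. Fixed; differently placed along the track each time. Axes as the console's: the grip is set when its middle is level with this tip along y.
- grille_stack: Bystander: loose stack of four flat light-grey grilles, 116 mm square and 24 mm high, with no black fan; it and the fan unit may change places.
- driver: Bystander: yellow electric screwdriver standing upright on a 72 mm round steel foot, 240 mm high in all. Origin: underside centre.
- nippers: Bystander: side cutters with red handles, 150 mm long, 14 mm high, lying on the bench.
- screw_tray: Bystander: open grey tray 90 by 130 by 28 mm.
- spare_fan: Bystander: small black fan 60 mm square, 25 mm high.
- small_carton: Bystander: cardboard box 100 by 70 by 50 mm.

How it is judged:
On the way, in this order (a step that is already met when the one before it is completed fails the run):
1. the lamp's beam axis passes within 20 mm of the fan hub's centre (x of fan_hub in the frame of lamp_pivot above 0.05 m and y of fan_hub in the frame of lamp_pivot between -0.02 and 0.02 m and z of fan_hub in the frame of lamp_pivot between -0.02 and 0.02 m), for 0.2 s.
2. then the dimmer's grip is level with the pointer within 6 mm (y of fader_top in the frame of pointer_tip between -0.006 and 0.006 m), for 0.2 s.
At the end, for the whole second after the job is handed in: The lamp's beam axis passes within 20 mm (both sideways and up and down the beam) of the centre of the fan unit's hub, the dimmer's grip is within 6 mm of the pointer's tip along the track, and lamp and grip are at rest (all of step 1 and all of step 2 and velocity of joint lamp_swivel between -0.03 and 0.03 rad/s and velocity of joint lamp_tilt between -0.03 and 0.03 rad/s and velocity of joint fader between -0.005 and 0.005 m/s); the robot touches nothing.
It fails at once if the fan unit is shifted by more than 12 mm (distance of fan_unit from where it was at the start of the episode above 0.012 m).
It fails at once if another loose thing on the bench is shifted by more than 20 mm (distance of any of grille_stack, driver, nippers, screw_tray, spare_fan, small_carton from where it was at the start of the episode above 0.02 m).
It fails at once if the screwdriver stand is tipped by more than 14 degrees (angle between driver's own z axis and vertical above 0.25 rad).
It also fails if it takes over 45 s, if anything falls off the work surface, if the arm or the gripper's body presses on something with over 40 N, if the wrist force passes 120 N, or if a joint passes its speed limit or range.

## Working session

There is one attempt and no reset: what is moved stays moved. The work goes in short steps, Python scripts to look and compute and a tool call to move; the robot and the scene stay as the last step left them, time stands still between calls to the robot, and variables do not carry over. Pictures are saved under pics/ and viewed, at most 10 in all, crops included, and the job is handed in when it is done.

Besides the shell and the picture viewer there is one more tool, called after "Emit:" as name(argument=value, ...) on one line, values as JSON. carry_out: Moves the arm, as the interface text tells. Its arguments: {"type":"object","properties":{"steps":{"type":"array","items":{"type":"array"}},"force":{"type":"number"}},"required":["steps"]}

```bash
ls; mkdir -p pics
python3 - <<'E'
from workcell import env
import cv2,numpy as np
for n in("top","side"):
    p,d=env.read_camera(n); cv2.imwrite(f"pics/{n}0.png",p[...,::-1]); np.savez(f"pics/{n}0.npz",p=p,d=d)
    print(env.get_calibration(n))
print(env.get_state(),env.hold_point_z)
E
```

```text
pics
{'fx': 510.0940747151962, 'fy': 510.0940747151962, 'cx': 320.25200775317995, 'cy': 244.3642580353145, 'D': array([0.01866122, 0.        , 0.        , 0.        , 0.        ]), 'origin': array([0.39273464, 0.01423437, 1.39894955]), 'orientation': array([-0.70083779, -0.04344356,  0.05075907,  0.71018488])}
{'fx': 610.6803258348641, 'fy': 610.6803258348641, 'cx': 316.82234378536606, 'cy': 235.06534801362622, 'D': array([0.0171954, 0.       , 0.       , 0.       , 0.       ]), 'origin': array([ 0.33100358, -0.78776563,  1.06033199]), 'orientation': array([ 0.92416684,  0.35801177, -0.04279469, -0.12614215])}
{'clock': 0.1, 'joint_pos': array([1.02345311e+00, 3.13945284e-01, 4.50902950e-02, 1.30360814e+00,
       6.53281612e-06, 1.43119926e+00]), 'qvel': array([ 1.87204790e-04, -1.86513704e-03,  3.58547948e-03, -2.06463005e-05,
        1.68299916e-04, -1.69146980e-03]), 'tau': array([ 3.55406315e-03, -4.81726134e+01,  2.99242812e+01,  1.27216868e-02,
       -5.10059203e-05,  1.03227882e-05]), 'tcp_pos': array([0.2277409 , 0.52740532, 0.1911858 ]), 'orientation': array([-2.83728986e-04,  2.02463631e-01,  9.79289428e-01, -7.83623805e-04]), 'wrist_force': array([ 0.14307586,  0.17423377, -0.43451701]), 'ft_torque': array([-0.04395195,  0.01471265,  0.01464958]), 'grip_force': 0.0, 'finger_gap': 0.08523449782531921} 0.0187
```

View pics/top0.png

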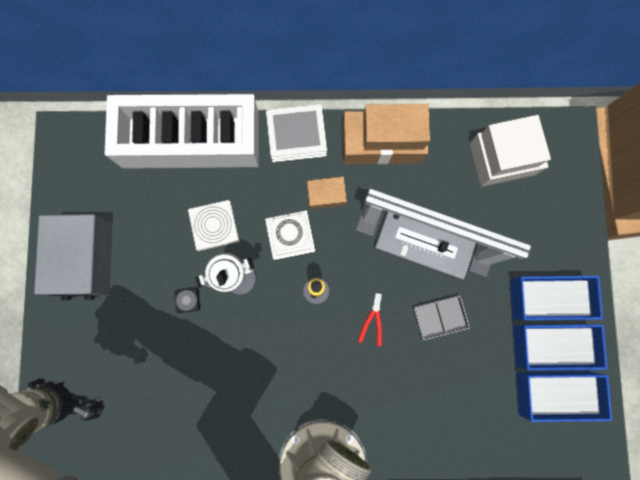

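View pics/side0.png

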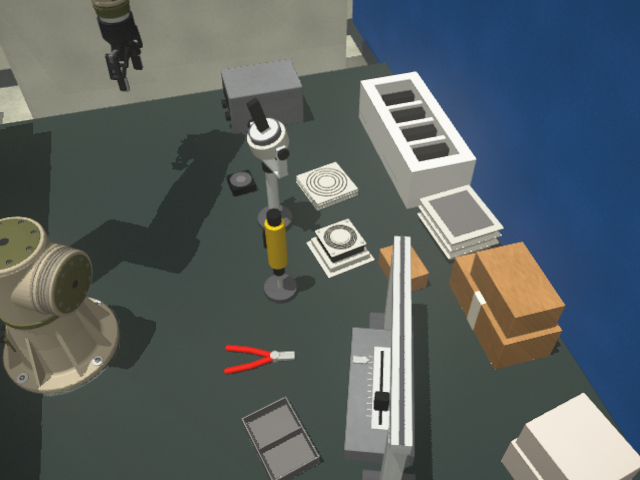

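Top view: the fan unit (black fan under a ringed grille, stepped edge) is at about (290,234), the loose stack at (212,225), the lamp head at (224,272) and the console track runs (398,232)–(456,252) with its grip at (444,246). Side view: fan unit (340,237), lamp head (267,135) with its handle up at (257,113), pointer near (362,359), grip (381,400).

```bash
cat > h.py <<'E'
import numpy as np,cv2
from scipy.spatial.transform import Rotation as R
from workcell import env
def rot(q): return R.from_quat(np.r_[q[1:],q[0]])
def ray(n,u,v):
    c=env.get_calibration(n);K=np.array([[c['fx'],0,c['cx']],[0,c['fy'],c['cy']],[0,0,1]])
    a=cv2.undistortPoints(np.array([[[u,v]]],float),K,c['D'])[0,0]
    return c['origin'],rot(c['orientation']).apply([a[0],-a[1],-1])
def atz(n,u,v,z):
    o,r=ray(n,u,v);return o+r*(z-o[2])/r[2]
def proj(n,P):
    c=env.get_calibration(n);K=np.array([[c['fx'],0,c['cx']],[0,c['fy'],c['cy']],[0,0,1]])
    q=rot(c['orientation']).inv().apply(np.atleast_2d(P)-c['origin'])*[1,-1,-1]
    return cv2.projectPoints(q,np.zeros(3),np.zeros(3),K,c['D'])[0][:,0]
def cloud(n,d,x0,x1,y0,y1):
    c=env.get_calibration(n);K=np.array([[c['fx'],0,c['cx']],[0,c['fy'],c['cy']],[0,0,1]])
    v,u=np.mgrid[y0:y1,x0:x1]
    a=cv2.undistortPoints(np.stack([u.ravel(),v.ravel()],1)[:,None].astype(float),K,c['D'])[:,0]
    z=d[y0:y1,x0:x1].ravel()[:,None]
    return c['origin']+rot(c['orientation']).apply(np.c_[a[:,0],-a[:,1],-np.ones(len(a))]*z)
E
python3 - <<'E'
import cv2
t=cv2.imread("pics/top0.png");s=cv2.imread("pics/side0.png")
f=lambda i,x,y,w,h,k:cv2.resize(i[y:y+h,x:x+w],None,fx=k,fy=k,interpolation=cv2.INTER_CUBIC)
a=f(t,180,195,150,110,5); 
cv2.imwrite("pics/c1.png",a)
import numpy as np
cv2.imwrite("pics/c2.png",np.hstack([f(s,225,85,150,200,2.666),f(s,335,310,80,107,5)[:533]]))
cv2.imwrite("pics/c3.png",f(t,355,180,180,110,4.4))
E
```

```text
(no output)
```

View pics/c1.png

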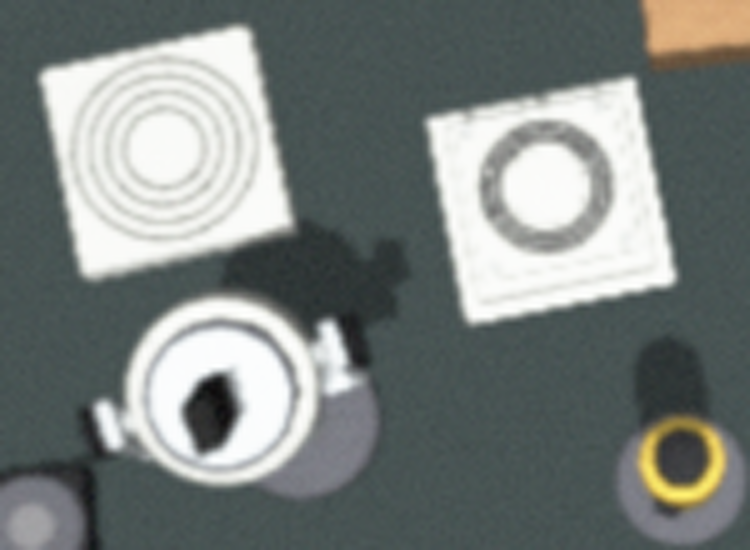

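View pics/c2.png

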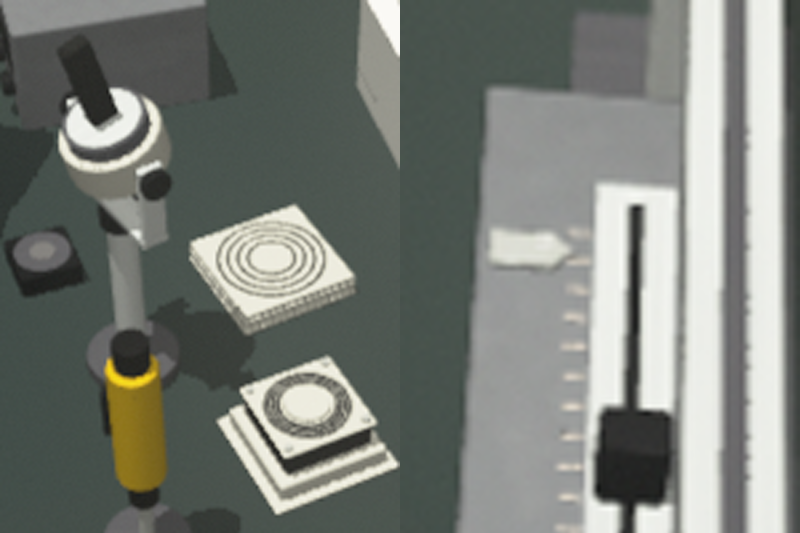

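View pics/c3.png

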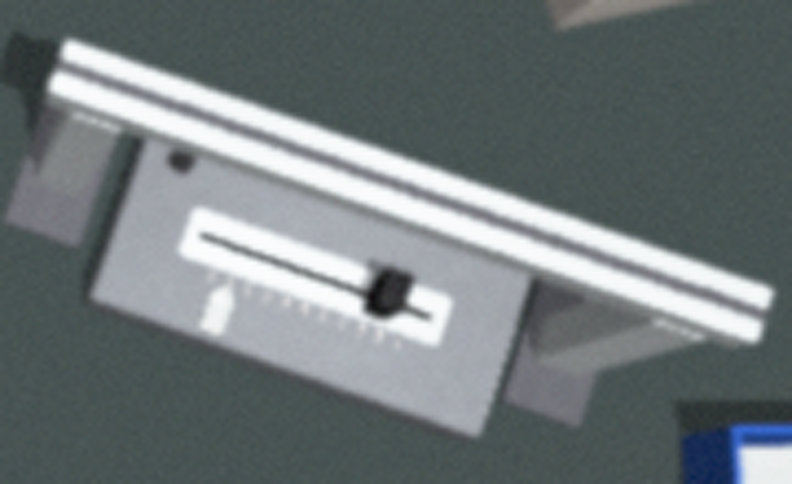

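Crops: hub at top-view (289.0,232.0) and side (340,236); handle tip (side) ≈ (252,102), root (264,130); pivot caps (top) ≈ (198.6,281) and (251,263). Pointer tip at top (406.5,244.7), side (369.5,359.5); grip top near (443.5,245), side (382,396); track ends at top (400.5,233.6) and (452.7,252.3).

Run:
```python
from h import *
np.set_printoptions(precision=4,suppress=True)
print("hub",atz("top",288.6,231.6,.055),atz("side",339.8,235.5,.055))
print("ptr",atz("top",406.3,244.4,.049),atz("side",369,359,.049))
a,b=atz("top",400.2,233.3,.046),atz("top",452.4,251.9,.046);print("track",a,b,np.linalg.norm(a-b))
T=np.load("pics/top0.npz");S=np.load("pics/side0.npz")
P={}
for n,D,box in(("top",T,(190,260,240,305)),("side",S,(235,300,90,240))):
    c=cloud(n,D['d'],*box);x0,x1,y0,y1=box;col=D['p'][y0:y1,x0:x1].reshape(-1,3).astype(int)
    P[n]=(c,col)
    foot=(c[:,2]>.011)&(c[:,2]<.021); print(n,"foot",foot.sum(), c[foot].min(0),c[foot].max(0))
    f=c[foot][:,:2]
    br=col.mean(1)
    for lo in(.1,.15,.2,.23,.25,.27,.29,.31,.33):
        m=(c[:,2]>lo)&(c[:,2]<lo+.02);
        k=m&(br<60)
        print(n,lo,m.sum(),c[m].mean(0) if m.any() else'',"dark",k.sum(),c[k].mean(0) if k.any() else'')
# fader
for n,D,box in(("top",T,(430,460,230,262)),("side",S,(368,395,380,415))):
    c=cloud(n,D['d'],*box);x0,x1,y0,y1=box;br=D['p'][y0:y1,x0:x1].reshape(-1,3).mean(1)
    m=(c[:,2]>.080)&(c[:,2]<.095)&(br<70);print(n,"fader",m.sum(),c[m].mean(0),c[m].min(0),c[m].max(0))
```

```text
hub [0.6083 0.0829 0.055 ] [0.6099 0.0813 0.055 ]
ptr [ 0.5707 -0.231   0.049 ] [ 0.5739 -0.2298  0.049 ]
track [ 0.6014 -0.2163  0.046 ] [ 0.5493 -0.3542  0.046 ] 0.14738423514484028
top foot 358 [0.4208 0.1761 0.011 ] [0.5936 0.3503 0.021 ]
top 0.1 0  dark 0 
top 0.15 0  dark 0 
top 0.2 10 [0.4751 0.2211 0.2129] dark 0 
top 0.23 38 [0.499  0.2081 0.2427] dark 2 [0.5077 0.1552 0.2471]
top 0.25 450 [0.4817 0.21   0.2611] dark 60 [0.4898 0.2047 0.2602]
top 0.27 733 [0.4883 0.2147 0.2787] dark 0 
top 0.29 22 [0.4806 0.2094 0.3005] dark 6 [0.4789 0.2069 0.3063]
top 0.31 21 [0.4746 0.2069 0.3224] dark 15 [0.4771 0.207  0.3218]
top 0.33 28 [0.4675 0.2057 0.3426] dark 19 [0.4714 0.2055 0.3407]
side foot 500 [0.4125 0.1768 0.011 ] [0.6398 0.5785 0.021 ]
side 0.1 469 [0.5366 0.5147 0.1105] dark 0 
side 0.15 54 [0.4837 0.1974 0.157 ] dark 1 [0.4347 0.0157 0.1671]
side 0.2 292 [0.4657 0.0406 0.2108] dark 4 [0.4616 0.0012 0.2186]
side 0.23 402 [0.4723 0.1064 0.2404] dark 188 [0.4634 0.0325 0.2396]
side 0.25 547 [0.4861 0.1867 0.2602] dark 84 [0.4973 0.181  0.2575]
side 0.27 614 [0.4876 0.2057 0.2789] dark 29 [0.4804 0.2076 0.2858]
side 0.29 98 [0.4781 0.2068 0.3001] dark 84 [0.4775 0.2058 0.3007]
side 0.31 95 [0.4721 0.2045 0.32  ] dark 95 [0.4721 0.2045 0.32  ]
side 0.33 108 [0.4676 0.2027 0.3402] dark 106 [0.4674 0.2026 0.3401]
top fader 50 [ 0.5601 -0.321   0.0864] [ 0.55   -0.3307  0.0801] [ 0.5714 -0.312   0.093 ]
side fader 141 [ 0.5616 -0.3276  0.0872] [ 0.5481 -0.3373  0.0805] [ 0.5749 -0.3159  0.092 ]
```

Run:
```python
from h import *
from scipy.optimize import least_squares
np.set_printoptions(precision=4,suppress=True)
print([a for a in dir(env) if a[0]!='_'])
cr=lambda x,y:((x+.5)/5-.5+180,(y+.5)/5-.5+195)
foot=atz("top",*cr(303,421),.016); print("foot top",foot)
# foot edge fit, top
print("caps",atz("top",*cr(93,430),.25),atz("top",*cr(355,340),.25)); c1=atz("top",*cr(93,430),.25);c2=atz("top",*cr(355,340),.25)
d=c1-c2; print("cap mid",(c1+c2)/2,"len",np.linalg.norm(d),"heading deg",np.degrees(np.arctan2(d[1],d[0]))-90)
back=atz("top",*cr(222,390),.279);print("back",back)
def fit(n,box,f):
    D=np.load(f);c=cloud(n,D['d'],*box);x0,x1,y0,y1=box;br=D['p'][y0:y1,x0:x1].reshape(-1,3).mean(1)
    m=(c[:,2]>.292)&(c[:,2]<.36)&(br<60)&(np.hypot(*(c[:,:2]-[.472,.205]).T)<.05)
    q=c[m];return q
pts=[fit("side",(235,300,90,150),"pics/side0.npz"),fit("top",(205,240,255,300),"pics/top0.npz")]
# box fit: points lie on surface of bar 14(y) x 24(z) with end at 108
def fr(p):
    px,py,h,t=p
    x=np.array([np.cos(t)*np.cos(h),np.cos(t)*np.sin(h),-np.sin(t)]);y=np.array([-np.sin(h),np.cos(h),0]);return np.array([px,py,.25]),np.c_[x,y,np.cross(x,y)]
def sdf(p,c):
    o,M=fr(p);l=(c-o)@M-[-.069,0,0];q=np.abs(l)-[.039,.007,.012]
    return np.linalg.norm(np.maximum(q,0),axis=1)+np.minimum(q.max(1),0)
def res(p): return np.r_[sdf(p,np.vstack(pts)),10*(p[0]-foot[0])*.3,10*(p[1]-foot[1])*.3,(p[2]-np.radians(19))*.02]
for h0 in(10,19,30):
    s=least_squares(res,[.49,.205,np.radians(h0),1.3],loss='soft_l1',f_scale=.002)
    print(len(pts[0]),len(pts[1]),s.x[:2],np.degrees(s.x[2:]),np.sqrt(np.mean(res(s.x)**2)))
```

```text
['MotionError', 'get_calibration', 'get_state', 'hand_in', 'hold_point_z', 'read_camera']
foot top [0.4869 0.2165 0.016 ]
caps [0.4682 0.2762 0.25  ] [0.5072 0.1591 0.25  ]
cap mid [0.4877 0.2177 0.25  ] len 0.12343859908978168 heading deg 18.421084211355463
back [0.483  0.2136 0.279 ]
339 87 [0.4869 0.2012] [12.7545 79.92  ] 0.003581441937151566
339 87 [0.4869 0.2012] [12.6639 79.9575] 0.003581131581767058
339 87 [0.4869 0.2012] [12.6629 79.9578] 0.003581128432324164
```

```bash
cat >> h.py <<'E'
PIV=np.array([.4875,.217,.25])
def head(h,t):  # deg -> frame columns x beam,y tilt
    h,t=np.radians([h,t]);x=np.array([np.cos(t)*np.cos(h),np.cos(t)*np.sin(h),-np.sin(t)]);y=np.array([-np.sin(h),np.cos(h),0]);return x,y
def tool(z,y): return R.from_matrix(np.c_[np.cross(y,z),y,z])
def lamp(h,t,back): # TCP pose with tool z along beam, TCP `back` behind pivot
    x,y=head(h,t);return PIV-x*back,tool(x,y)
def rows(poses,cur=None):
    s=env.get_state();p0,r0=cur or (s['tcp_pos'],rot(s['orientation']))
    for p,r in poses:
        print((r0.inv()*r).as_rotvec(degrees=True).round(1).tolist(),(r0.inv().apply(p-p0)*100).round(2).tolist(),np.round(p,3))
E
python3 - <<'E'
from h import *
P,r=lamp(18.4,75,.15)
G,_=lamp(18.4,75,.066)
s=env.get_state();r0=rot(s['orientation'])
print(r0.as_matrix().round(2))
rows([(s['tcp_pos']+[0,0,.12],r0),(P,r),(G,r)])
E
```

```text
[[-0.92  0.4  -0.  ]
 [ 0.4   0.92 -0.  ]
 [ 0.   -0.   -1.  ]]
[0.0, 0.0, 0.0] [0.0, -0.02, -12.0] [0.228 0.527 0.311]
[-5.6, -14.4, -41.5] [-33.25, -20.81, -20.34] [0.451 0.205 0.395]
[-5.6, -14.4, -41.5] [-34.88, -19.35, -12.23] [0.471 0.212 0.314]
```

Emit:
carry_out(steps=[[[0, 0, 0], [0, 0, -6], 0], [[0, 0, 0], [0, 0, -12], 0], [[-1, -3, -8], [-3, -2, -17], 0], [[-2, -6, -17], [-8, -5, -20.3], 0], [[-3, -9, -26], [-13, -8, -20.3], 0], [[-4.5, -12, -35], [-18, -11.2, -20.3], 0], [[-5.6, -14.4, -41.5], [-23, -14.4, -20.3], 0], [[-5.6, -14.4, -41.5], [-28, -17.5, -20.3], 0]], force=40)

```text
clock: 1.1
tcp_pos: [0.4152, 0.2543, 0.3952]
orientation: [0.13, -0.159, 0.978, 0.022]
wrist_force: [1.1, 1.4, -0.3]
finger_gap: 0.0855
grip_force: 0.0
```

Run:
```python
from h import *
P,r=lamp(18.4,75,.15)
G,_=lamp(18.4,75,.066)
s=env.get_state();print(s['tcp_pos'],s['qvel'].round(2),s['joint_pos'].round(2),s['clock'])
rows([(P,r),(G,r)])
```

```text
[0.41522384 0.25426896 0.39521596] [-1.18 -0.03 -0.04 -0.03  0.31 -1.1 ] [ 0.4  -0.08  0.05  1.44 -0.02  0.07] 1.1
[0.1, 0.2, 0.1] [-1.72, -5.82, 0.49] [0.451 0.205 0.395]
[0.1, 0.2, 0.1] [-1.69, -5.84, 8.89] [0.471 0.212 0.314]
```

Emit:
carry_out(steps=[[[0, 0, 0], [-1.7, -5.8, 0.5], 0], [[0, 0, 0], [-1.7, -5.8, 0.5], 0], [[0, 0, 0], [-1.7, -5.8, 4.5], 0], [[0, 0, 0], [-1.7, -5.8, 8.9], 0], [[0, 0, 0], [-1.7, -5.8, 8.9], 0], [[0, 0, 0], [-1.7, -5.8, 8.9], 255], [[0, 0, 0], [-1.7, -5.8, 8.9], 255], [[0, 0, 0], [-1.7, -5.8, 8.9], 255]], force=40)

```text
clock: 2.1
tcp_pos: [0.4721, 0.2142, 0.3152]
orientation: [0.131, -0.158, 0.978, 0.022]
wrist_force: [-0.4, -0.5, -0.5]
finger_gap: 0.0322
grip_force: 0.0
```

Run:
```python
from h import *
s=env.get_state();print(s)
p0,r0=s['tcp_pos'],rot(s['orientation'])
print("behind",np.c_[r0.as_matrix()].T@(p0-PIV))
n=13
rows([lamp(18.4-66.4*k/n,75-28*k/n,.066) for k in range(n+1)])
```

```text
{'clock': 2.1, 'joint_pos': array([ 0.25898647, -0.05272357, -0.12151513,  1.23595124,  0.01799891,
       -0.05981617]), 'qvel': array([-0.00417255,  0.00367006, -0.01231261, -0.0042341 , -0.00061656,
       -0.00059631]), 'tau': array([ 5.71037026e-02, -2.95175421e+01,  3.26831281e+01, -2.56137483e+00,
        6.07704045e-02,  1.14476836e-03]), 'tcp_pos': array([0.47209123, 0.21415539, 0.31523792]), 'orientation': array([ 0.13108547, -0.15849691,  0.97837038,  0.02206173]), 'wrist_force': array([-0.43261941, -0.45238165, -0.49859787]), 'ft_torque': array([-0.09271007,  0.18760872, -0.03190326]), 'grip_force': 0.0, 'finger_gap': 0.0322232184940471}
behind [-0.00221897  0.00227445 -0.06701799]
[0.1, 0.3, -0.0] [0.19, -0.22, 0.1] [0.471 0.212 0.314]
[1.5, -1.9, 4.9] [0.43, -0.04, 0.11] [0.469 0.213 0.313]
[3.1, -4.0, 9.7] [0.65, 0.17, 0.13] [0.466 0.214 0.312]
[4.9, -6.2, 14.5] [0.85, 0.42, 0.16] [0.463 0.216 0.311]
[6.9, -8.3, 19.3] [1.02, 0.71, 0.22] [0.461 0.218 0.31 ]
[9.1, -10.3, 23.9] [1.15, 1.02, 0.29] [0.459 0.221 0.309]
[11.4, -12.4, 28.5] [1.25, 1.36, 0.38] [0.457 0.224 0.308]
[13.9, -14.3, 33.1] [1.31, 1.72, 0.49] [0.456 0.227 0.307]
[16.6, -16.3, 37.5] [1.32, 2.09, 0.62] [0.455 0.23  0.306]
[19.5, -18.1, 41.9] [1.29, 2.46, 0.77] [0.454 0.234 0.304]
[22.5, -19.9, 46.2] [1.21, 2.84, 0.94] [0.454 0.238 0.303]
[25.7, -21.5, 50.4] [1.08, 3.21, 1.13] [0.455 0.242 0.302]
[29.1, -23.1, 54.5] [0.91, 3.57, 1.35] [0.456 0.246 0.3  ]
[32.7, -24.6, 58.5] [0.69, 3.91, 1.58] [0.457 0.25  0.298]
```

Emit:
carry_out(steps=[[[0, 0, 0], [0.2, -0.2, 0.1], 255], [[0, 0, 0], [0.2, -0.2, 0.1], 255], [[0, 0, 0], [0.2, -0.2, 0.1], 255], [[0, 0, 0], [0.2, -0.2, 0.1], 255], [[1.5, -1.9, 4.9], [0.43, -0.04, 0.1], 255], [[3.1, -4, 9.7], [0.65, 0.17, 0.13], 255], [[3.1, -4, 9.7], [0.65, 0.17, 0.13], 255], [[3.1, -4, 9.7], [0.65, 0.17, 0.13], 255]])

```text
clock: 3.1
tcp_pos: [0.4655, 0.2134, 0.3116]
orientation: [0.166, -0.072, 0.983, 0.012]
wrist_force: [-3.5, -1.7, 7.5]
finger_gap: 0.0119
grip_force: 40.6
```

Run:
```python
from h import *
s=env.get_state();print({k:s[k] for k in('clock','finger_gap','grip_force','wrist_force','ft_torque','tcp_pos')})
p0,r0=s['tcp_pos'],rot(s['orientation'])
print("behind",r0.as_matrix().T@(p0-PIV))
n=13
rows([lamp(18.4-66.4*k/n,75-28*k/n,.066) for k in range(2,n+1)])
for n in("side",):
    p,d=env.read_camera(n);cv2.imwrite("pics/s1.png",cv2.resize(p[50:200,180:380,::-1],None,fx=3,fy=3))
```

```text
{'clock': 3.1, 'finger_gap': 0.011906526469390987, 'grip_force': 40.551677942276, 'wrist_force': array([-3.47590565, -1.73565328,  7.45504181]), 'ft_torque': array([-0.28531982,  0.37396589, -0.10669635]), 'tcp_pos': array([0.46546338, 0.21343972, 0.31157418])}
behind [ 0.00087081 -0.00034973 -0.06548883]
[0.0, -0.1, 0.1] [-0.07, 0.04, -0.05] [0.466 0.214 0.312]
[1.8, -2.3, 4.9] [0.17, 0.25, -0.04] [0.463 0.216 0.311]
[3.8, -4.4, 9.6] [0.38, 0.51, -0.02] [0.461 0.218 0.31 ]
[5.9, -6.6, 14.3] [0.57, 0.8, 0.03] [0.459 0.221 0.309]
[8.2, -8.7, 18.9] [0.73, 1.12, 0.09] [0.457 0.224 0.308]
[10.7, -10.7, 23.4] [0.85, 1.47, 0.18] [0.456 0.227 0.307]
[13.4, -12.7, 27.8] [0.94, 1.83, 0.28] [0.455 0.23  0.306]
[16.2, -14.7, 32.1] [0.98, 2.22, 0.41] [0.454 0.234 0.304]
[19.2, -16.6, 36.4] [0.97, 2.61, 0.57] [0.454 0.238 0.303]
[22.4, -18.5, 40.5] [0.92, 3.01, 0.74] [0.455 0.242 0.302]
[25.7, -20.2, 44.6] [0.83, 3.4, 0.94] [0.456 0.246 0.3  ]
[29.3, -21.9, 48.6] [0.69, 3.78, 1.17] [0.457 0.25  0.298]
```

View pics/s1.png

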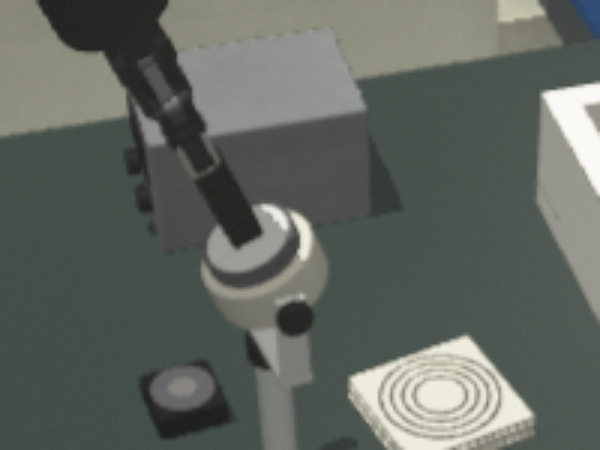

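The pads hold the handle near its end (crop ≈ (205,160)), and the head has turned with it. Continuing along the arc.

Emit:
carry_out(steps=[[[1.8, -2.3, 4.9], [0.17, 0.25, -0.04], 255], [[3.8, -4.4, 9.6], [0.38, 0.51, -0.02], 255], [[5.9, -6.6, 14.3], [0.57, 0.8, 0.03], 255], [[8.2, -8.7, 18.9], [0.73, 1.12, 0.09], 255], [[10.7, -10.7, 23.4], [0.85, 1.47, 0.18], 255], [[13.4, -12.7, 27.8], [0.94, 1.83, 0.28], 255], [[16.2, -14.7, 32.1], [0.98, 2.22, 0.41], 255], [[16.2, -14.7, 32.1], [0.98, 2.22, 0.41], 255]])

```text
clock: 4.15
tcp_pos: [0.4543, 0.235, 0.3033]
orientation: [0.286, 0.227, 0.928, -0.072]
wrist_force: [-3.5, 1.1, 5.3]
finger_gap: 0.0118
grip_force: 40.3
```

Run:
```python
from h import *
s=env.get_state();print({k:s[k] for k in('finger_gap','wrist_force','ft_torque','joint_pos')})
p0,r0=s['tcp_pos'],rot(s['orientation'])
print("behind",r0.as_matrix().T@(p0-PIV))
n=13
rows([lamp(18.4-66.4*k/n,75-28*k/n,.066) for k in range(9,n+1)])
```

```text
{'finger_gap': 0.011764086387787965, 'wrist_force': array([-3.51643866,  1.06955718,  5.34676523]), 'ft_torque': array([ 0.0111654 ,  0.33290879, -0.29744375]), 'joint_pos': array([ 0.66341918, -0.04915489, -0.26165627,  1.08592679, -0.54006467,
        1.06663679])}
behind [ 0.0011977   0.00043431 -0.06532535]
[-0.1, -0.1, 0.2] [-0.11, -0.06, -0.07] [0.454 0.234 0.304]
[2.8, -2.2, 4.3] [0.12, 0.29, -0.05] [0.454 0.238 0.303]
[5.9, -4.4, 8.4] [0.33, 0.67, -0.01] [0.455 0.242 0.302]
[9.2, -6.5, 12.3] [0.5, 1.08, 0.06] [0.456 0.246 0.3  ]
[12.6, -8.6, 16.1] [0.64, 1.51, 0.16] [0.457 0.25  0.298]
```

Emit:
carry_out(steps=[[[2.8, -2.2, 4.3], [0.12, 0.29, -0.05], 255], [[5.9, -4.4, 8.4], [0.33, 0.67, -0.01], 255], [[9.2, -6.5, 12.3], [0.5, 1.08, 0.06], 255], [[12.6, -8.6, 16.1], [0.64, 1.51, 0.16], 255], [[12.6, -8.6, 16.1], [0.64, 1.51, 0.16], 255], [[12.6, -8.6, 16.1], [0.64, 1.51, 0.16], 255], [[12.6, -8.6, 16.1], [0.64, 1.51, 0.16], 255], [[12.6, -8.6, 16.1], [0.64, 1.51, 0.16], 255]])

```text
clock: 5.15
tcp_pos: [0.4573, 0.2497, 0.2979]
orientation: [0.335, 0.379, 0.85, -0.148]
wrist_force: [0.5, 2.6, -2.4]
finger_gap: 0.012
grip_force: 40.9
```

Run:
```python
from h import *
np.set_printoptions(precision=4,suppress=True)
s=env.get_state();print({k:s[k] for k in('finger_gap','wrist_force','ft_torque','joint_pos','tcp_pos')})
p0,r0=s['tcp_pos'],rot(s['orientation'])
M=r0.as_matrix();print("behind",M.T@(p0-PIV)); z=M[:,2];print("z heading/tilt",np.degrees([np.arctan2(z[1],z[0]),np.arcsin(-z[2])]))
hub=np.array([.6091,.0821,.055]);
print("hub in tool axes from pivot",M.T@(hub-PIV))
for n,b in(("side",(190,30,200,225)),("top",(170,190,160,120))):
    p,d=env.read_camera(n);np.savez(f"pics/{n}2.npz",p=p,d=d);x,y,w,h=b
    cv2.imwrite(f"pics/{n}2.png",cv2.resize(p[y:y+h,x:x+w,::-1],None,fx=600//h,fy=600//h,interpolation=cv2.INTER_CUBIC))
```

```text
{'finger_gap': 0.01200399683570854, 'wrist_force': array([ 0.5253,  2.6164, -2.3594]), 'ft_torque': array([1.2027, 0.4811, 0.4795]), 'joint_pos': array([ 0.7935,  0.214 , -0.0498,  1.3616, -0.7479,  1.6548]), 'tcp_pos': array([0.4573, 0.2497, 0.2979])}
behind [-0.0001 -0.0005 -0.0654]
z heading/tilt [-47.9034  47.0575]
hub in tool axes from pivot [-0.0001 -0.0002  0.2665]
```

View pics/top2.png

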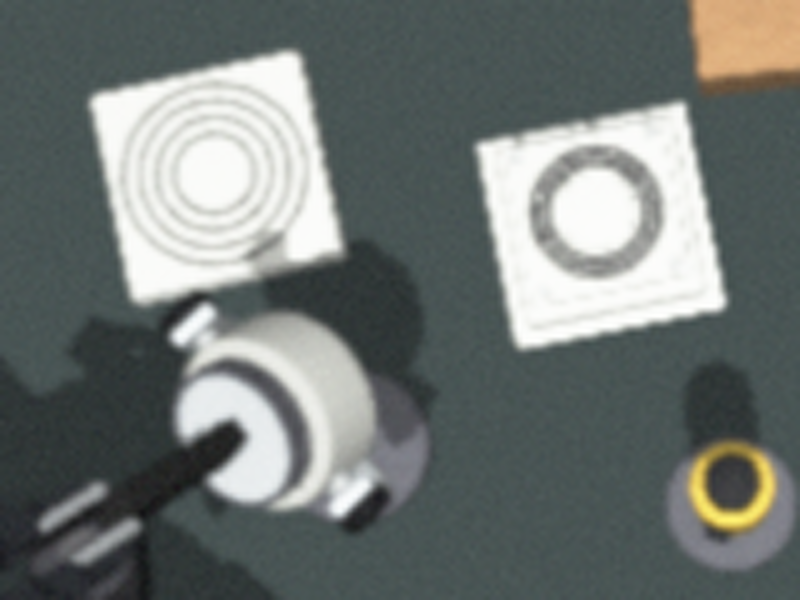

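The pivot caps lie at about crop (190,322) and (362,500), handle root (232,438); the head now faces the fan unit. Release and check.

Emit:
carry_out(steps=[[[0, 0, 0], [0, 0, 0], 0], [[0, 0, 0], [0, 0, 0], 0], [[0, 0, 0], [0, 0, 0], 0], [[0, 0, 0], [0, 0, 0], 0], [[0, 0, 0], [0, 0, -3], 0], [[0, 0, 0], [0, 0, -7], 0], [[0, 0, 0], [0, 0, -11], 0], [[0, 0, 0], [0, 0, -14], 0]])

```text
clock: 6.25
tcp_pos: [0.3929, 0.3214, 0.4022]
orientation: [0.336, 0.379, 0.85, -0.147]
wrist_force: [-0.3, 0.1, 0.6]
finger_gap: 0.0852
grip_force: 0.0
```

```bash
cat > chk.py <<'E'
from h import *
np.set_printoptions(precision=4,suppress=True)
from scipy.optimize import least_squares
HUB=np.array([.6091,.0821,.055])
def body(p,c): # distance of points to union of drum & handle bar
    x,y=head(p[0],p[1]);z=np.cross(x,y);o=PIV+[p[2],p[3],0]
    l=(c-o)@np.c_[x,y,z]
    r=np.hypot(l[:,1],l[:,2]);q=np.c_[np.abs(l[:,0]+.0045)-.0255,r-.042]
    s1=np.linalg.norm(np.maximum(q,0),axis=1)+np.minimum(q.max(1),0)
    q=np.abs(l+[.069,0,0])-[.039,.007,.012]
    s2=np.linalg.norm(np.maximum(q,0),axis=1)+np.minimum(q.max(1),0)
    return np.where(np.abs(s1)<np.abs(s2),s1,s2)
def fit(ims,g):
    for n,(p,d) in ims.items():
        uv=proj(n,PIV)[0].astype(int);c=cloud(n,d,max(uv[0]-50,0),uv[0]+50,max(uv[1]-60,0),uv[1]+50)
        q0=[*g,0,0]
        c=c[(np.linalg.norm(c-PIV,axis=1)<.13)&(c[:,2]>.2)]
        for _ in range(3):
            k=c[np.abs(body(q0,c))<.008]
            q0=least_squares(lambda q:np.r_[body(q,k),q[2:]*1],q0,loss='soft_l1',f_scale=.002,x_scale=[1,1,.01,.01]).x
        x,y=head(*q0[:2]);M=np.c_[x,y,np.cross(x,y)]
        print(n,len(k),"head/tilt",q0[:2],"piv shift",q0[2:],"rms",np.sqrt(np.mean(body(q0,k)**2)),"hub in lamp",M.T@(HUB-PIV))
E
python3 - <<'E'
from chk import *
A={n:(np.load(f"pics/{n}0.npz")['p'],np.load(f"pics/{n}0.npz")['d']) for n in("top","side")}
fit(A,(18.4,75))
B={n:env.read_camera(n) for n in("top","side")}
fit(B,(-48,47))
p=B["top"][0];cv2.imwrite("pics/top3.png",cv2.resize(p[190:310,170:330,::-1],None,fx=5,fy=5,interpolation=cv2.INTER_CUBIC))
s=env.get_state();print(s['tcp_pos'],s['joint_pos'],s['clock'])
E
```

```text
top 1211 head/tilt [22.1298 75.2262] piv shift [-0.0015  0.0009] rms 0.003021460097914503 hub in lamp [ 0.2043 -0.1708  0.0101]
side 1571 head/tilt [20.3633 75.8897] piv shift [0.0005 0.0001] rms 0.0026997790889889974 hub in lamp [ 0.2055 -0.1688  0.0175]
top 1362 head/tilt [-46.7707  48.0784] piv shift [-0.0003  0.0002] rms 0.0025646755119174496 hub in lamp [ 0.2664 -0.0038  0.0048]
side 1386 head/tilt [-47.7421  48.6066] piv shift [ 0.0014 -0.0008] rms 0.002515419077094026 hub in lamp [ 0.2664 -0.0007  0.0073]
[0.3931 0.3224 0.4027] [ 0.9763  0.3187  0.3364  1.8022 -0.7247  1.8963] 6.35
```

View pics/top3.png

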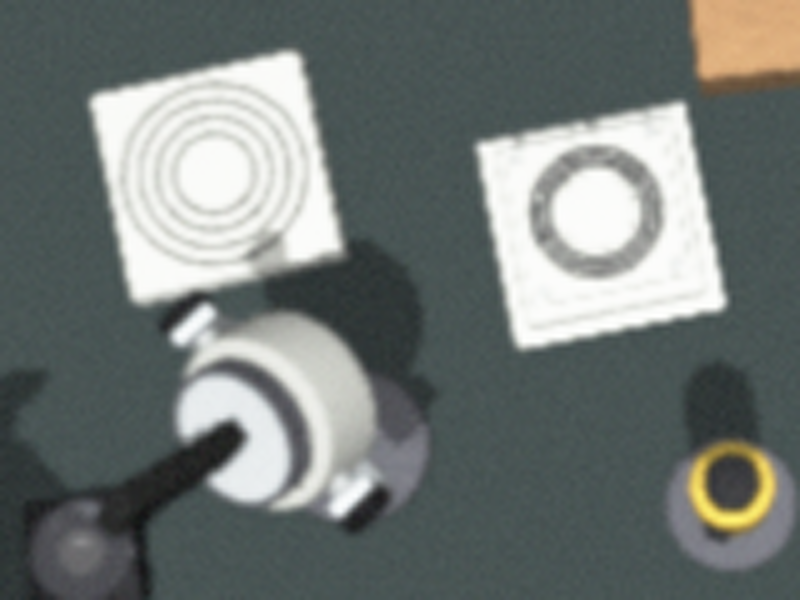

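Caps and handle are unchanged after release (crop (190,320), (362,500)); both camera fits put the hub within about 8 mm of the beam axis. On to the fader.

```bash
cat >> h.py <<'E'
YD=np.array([.3535,.9355,0]);XD=np.array([.9355,-.3535,0]);C=np.array([.5754,-.2853,0])
def fad(y,back=0,lean=35,z=.075):
    l=np.radians(lean);zd=np.sin(l)*XD-np.cos(l)*np.array([0,0,1]);
    return C+YD*y+[0,0,z]+zd*(.0187-back),tool(zd,YD)
E
python3 - <<'E'
from h import *
from scipy.spatial.transform import Slerp
s=env.get_state();p0,r0=s['tcp_pos'],rot(s['orientation'])
P,r=fad(-.039,.10)
print("angle",(r0.inv()*r).magnitude()*57.3)
via=np.array([.47,.03,.43])
k=np.r_[0,.5,1]
from scipy.interpolate import PchipInterpolator
f=PchipInterpolator(k,np.c_[p0,via,P].T);S=Slerp([0,1],R.concatenate([r0,r]))
t=np.linspace(0,1,15)[1:]
rows([(f(a),S(a)) for a in t])
E
```

```text
angle 28.364585273745732
[-1.2, 0.6, -1.5] [-3.45, -1.67, 1.82] [0.406 0.283 0.413]
[-2.4, 1.1, -3.1] [-6.73, -3.44, 3.87] [0.418 0.243 0.42 ]
[-3.6, 1.7, -4.6] [-9.87, -5.31, 6.12] [0.43  0.202 0.425]
[-4.8, 2.3, -6.1] [-12.9, -7.28, 8.51] [0.441 0.16  0.428]
[-6.0, 2.8, -7.6] [-15.84, -9.37, 11.03] [0.451 0.118 0.429]
[-7.2, 3.4, -9.2] [-18.72, -11.56, 13.62] [0.461 0.074 0.43 ]
[-8.4, 4.0, -10.7] [-21.57, -13.87, 16.24] [0.47 0.03 0.43]
[-9.6, 4.5, -12.2] [-23.88, -16.28, 19.49] [ 0.478 -0.015  0.422]
[-10.8, 5.1, -13.7] [-25.21, -18.8, 23.85] [ 0.486 -0.061  0.399]
[-12.0, 5.6, -15.3] [-25.72, -21.42, 29.16] [ 0.494 -0.108  0.363]
[-13.3, 6.2, -16.8] [-25.56, -24.14, 35.24] [ 0.501 -0.156  0.318]
[-14.5, 6.8, -18.3] [-24.88, -26.97, 41.93] [ 0.507 -0.205  0.264]
[-15.7, 7.3, -19.9] [-23.82, -29.91, 49.04] [ 0.513 -0.255  0.204]
[-16.9, 7.9, -21.4] [-22.55, -32.96, 56.42] [ 0.518 -0.305  0.142]
```

Emit:
carry_out(steps=[[[-1.2, 0.6, -1.5], [-3.45, -1.7, 1.8], 0], [[-2.4, 1.1, -3.1], [-6.7, -3.4, 3.9], 0], [[-3.6, 1.7, -4.6], [-9.9, -5.3, 6.1], 0], [[-4.8, 2.3, -6.1], [-12.9, -7.3, 8.5], 0], [[-6, 2.8, -7.6], [-15.8, -9.4, 11], 0], [[-7.2, 3.4, -9.2], [-18.7, -11.6, 13.6], 0], [[-8.4, 4, -10.7], [-21.6, -13.9, 16.2], 0], [[-9.6, 4.5, -12.2], [-23.9, -16.3, 19.5], 0]])

```text
clock: 7.35
tcp_pos: [0.4778, -0.0192, 0.4209]
orientation: [0.316, 0.263, 0.907, -0.096]
wrist_force: [0.7, 0.8, 0.1]
finger_gap: 0.0851
grip_force: 0.0
```

Run:
```python
from h import *
from scipy.spatial.transform import Slerp
s=env.get_state();p0,r0=s['tcp_pos'],rot(s['orientation'])
P,r=fad(-.039,.08);Q,_=fad(-.039,0)
S=Slerp([0,1],R.concatenate([r0,r]))
rows([(p0+(P-p0)*a,S(a)) for a in np.linspace(0,1,9)[1:]]+[(Q,r)]);print(p0)
```

```text
[-0.9, 0.4, -1.1] [0.38, -2.69, 4.46] [ 0.484 -0.055  0.384]
[-1.9, 0.9, -2.3] [0.75, -5.37, 8.91] [ 0.491 -0.092  0.347]
[-2.8, 1.3, -3.4] [1.13, -8.06, 13.37] [ 0.497 -0.128  0.31 ]
[-3.7, 1.8, -4.6] [1.5, -10.75, 17.83] [ 0.503 -0.164  0.273]
[-4.7, 2.2, -5.7] [1.88, -13.43, 22.28] [ 0.51  -0.201  0.236]
[-5.6, 2.6, -6.9] [2.25, -16.12, 26.74] [ 0.516 -0.237  0.199]
[-6.5, 3.1, -8.0] [2.63, -18.81, 31.2] [ 0.522 -0.273  0.162]
[-7.4, 3.5, -9.2] [3.01, -21.49, 35.65] [ 0.529 -0.309  0.125]
[-7.4, 3.5, -9.2] [3.57, -20.5, 43.57] [ 0.572 -0.326  0.06 ]
[ 0.47783128 -0.01919993  0.42092902]
```

Emit:
carry_out(steps=[[[-0.9, 0.4, -1.1], [0.4, -2.7, 4.5], 0], [[-1.9, 0.9, -2.3], [0.75, -5.4, 8.9], 0], [[-2.8, 1.3, -3.4], [1.1, -8.1, 13.4], 0], [[-3.7, 1.8, -4.6], [1.5, -10.8, 17.8], 0], [[-4.7, 2.2, -5.7], [1.9, -13.4, 22.3], 0], [[-5.6, 2.6, -6.9], [2.25, -16.1, 26.7], 0], [[-6.5, 3.1, -8], [2.6, -18.8, 31.2], 0], [[-7.4, 3.5, -9.2], [3, -21.5, 35.6], 0]])

```text
clock: 8.35
tcp_pos: [0.5263, -0.3088, 0.1234]
orientation: [0.295, 0.172, 0.938, -0.055]
wrist_force: [0.2, -0.8, -0.0]
finger_gap: 0.0856
grip_force: 0.0
```

Run:
```python
from h import *
s=env.get_state();print(s['tcp_pos'],s['wrist_force'],s['clock'])
rows([fad(-.039,b) for b in(.08,.05,.025,0)])
B={}
for n in("side","top"):
    p,d=env.read_camera(n);B[n]=p
cv2.imwrite("pics/s4.png",np.vstack([cv2.resize(B["side"][300:450,290:430,::-1],(400,428)),]) if 0 else np.hstack([cv2.resize(B["side"][310:430,320:420,::-1],(480,576)),cv2.resize(B["top"][210:282,395:435+0,::-1],(320,576))]))
```

```text
[ 0.52625358 -0.30878225  0.12337952] [ 0.22933259 -0.78674518 -0.04901695] 8.35
[-0.1, -0.1, -0.0] [-0.31, 0.03, -0.01] [ 0.529 -0.309  0.125]
[-0.1, -0.1, -0.0] [-0.32, 0.04, 2.99] [ 0.545 -0.315  0.101]
[-0.1, -0.1, -0.0] [-0.32, 0.05, 5.49] [ 0.558 -0.321  0.08 ]
[-0.1, -0.1, -0.0] [-0.33, 0.05, 7.99] [ 0.572 -0.326  0.06 ]
```

View pics/s4.png

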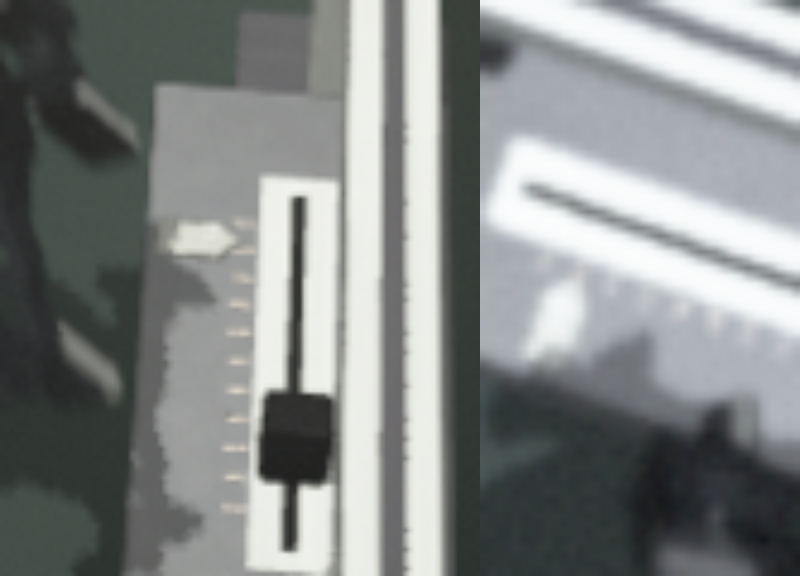

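Side crop: the grip's top face is centred near (297,412) and the pointer tip at (238,238); the open fingers straddle the grip's track position. Move in and close.

Emit:
carry_out(steps=[[[0, 0, 0], [-0.3, 0, 2], 0], [[0, 0, 0], [-0.3, 0, 5], 0], [[0, 0, 0], [-0.3, 0, 8], 0], [[0, 0, 0], [-0.3, 0, 8], 255], [[0, 0, 0], [-0.3, 0, 8], 255], [[0, 0, 0], [-0.3, 0, 8], 255], [[0, 0, 0], [-0.3, 0, 8], 255], [[0, 0, 0], [-0.3, 0, 8], 255]], force=30)

```text
clock: 9.45
tcp_pos: [0.5725, -0.3245, 0.0619]
orientation: [0.295, 0.172, 0.938, -0.055]
wrist_force: [-0.3, -0.2, 0.8]
finger_gap: 0.0002
grip_force: 0.0
```

Run:
```python
from h import *
s=env.get_state();print({k:s[k] for k in('finger_gap','grip_force','wrist_force','ft_torque','tcp_pos')})
print("track y",(s['tcp_pos']-C)@YD,(s['tcp_pos']-C)@XD)
print(proj("side",C+YD*-.039+[0,0,.0875]),(np.array([297,412])+.5)/4.8-.5+[320,310])
print([((atz(n,u,v,.049)-C)@YD,(atz(n,u,v,.049)-C)@XD) for n,u,v in(("side",238.5/4.8+319.5,238.5/4.8+309.5),("top",(575.5-480)/8+394.5,(275.5)/8+209.5))])
print([(atz(n,u,v,.0875)-C)@YD for n,u,v in(("side",297.5/4.8+319.5,412.5/4.8+309.5),)])
rows([fad(y) for y in(-.039,-.017,.005,.028,.05)])
```

```text
{'finger_gap': 0.00020166524246157056, 'grip_force': 0.0, 'wrist_force': array([-0.27472268, -0.22615019,  0.76480369]), 'ft_torque': array([ 0.09473158,  0.45804211, -0.01257866]), 'tcp_pos': array([ 0.5725262 , -0.32451641,  0.06189661])}
track y -0.03770283959997734 0.011174561385444206
[[380.38574235 393.85844804]] [381.47916667 395.4375    ]
[(np.float64(0.05105036596315425), np.float64(-0.02068561757780143)), (np.float64(0.04915434082139173), np.float64(-0.02227212417803155))]
[np.float64(-0.041827385944878545)]
[-0.1, -0.1, -0.0] [0.16, -0.13, 0.16] [ 0.572 -0.326  0.06 ]
[-0.1, -0.1, -0.0] [0.16, 2.07, 0.15] [ 0.579 -0.305  0.06 ]
[-0.1, -0.1, -0.0] [0.16, 4.27, 0.15] [ 0.587 -0.284  0.06 ]
[-0.1, -0.1, -0.0] [0.16, 6.57, 0.14] [ 0.595 -0.263  0.06 ]
[-0.1, -0.1, -0.0] [0.17, 8.77, 0.14] [ 0.603 -0.242  0.06 ]
```

Run:
```python
from h import *
p,d=env.read_camera("side");t,_=env.read_camera("top")
cv2.imwrite("pics/s5.png",np.hstack([cv2.resize(p[310:430,320:420,::-1],(480,576),interpolation=2),cv2.resize(t[215:275,400:460,::-1],(320,320),interpolation=2).repeat(1,0)[:,:] if 0 else cv2.copyMakeBorder(cv2.resize(t[222:272,410:460,::-1],(320,320),interpolation=2),0,256,0,0,0)]))
c=cloud("side",d,360,400,370,425);l=np.c_[(c-C)@XD,(c-C)@YD,c[:,2]]
m=(l[:,2]>.083)&(l[:,2]<.092)&(np.abs(l[:,0])<.03);print(m.sum(),l[m].min(0),l[m].max(0),l[m].mean(0))
```

```text
132 [-0.01099228 -0.05329755  0.08353529] [ 0.01356542 -0.03310062  0.09197785] [ 0.0022406  -0.04460517  0.08764802]
```

View pics/s5.png

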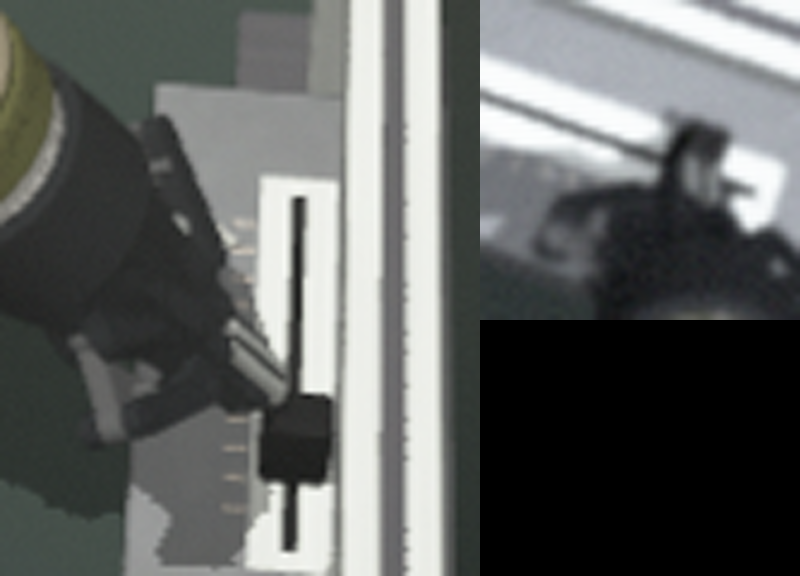

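Side crop: the fingers are shut with tips at about (288,392), just beyond the grip's far top edge (262–330, 393–480): they missed it. Compare the projected TCP with the picture.

Run:
```python
from h import *
np.set_printoptions(precision=4,suppress=True)
s=env.get_state();p0,r0=s['tcp_pos'],rot(s['orientation'])
c1=lambda P:(proj("side",P)-[319.5,309.5])*4.8-.5
print("tcp",c1(p0),"hold",c1(p0-r0.apply([0,0,.0187])),"5cm",c1(p0-r0.apply([0,0,.05])),p0)
for y in(-.03,-.048): print([c1(C+YD*y+XD*x+[0,0,z])[0].round(0) for z in(.0875,.046) for x in(-.013,.013)])
p,d=env.read_camera("side");c=cloud("side",d,320,420,310,430).reshape(120,100,3)
for u,v in((285,385),(270,370),(240,335),(297,400),(297,412),(297,425),(290,455),(300,540),(300,210)):
    q=c[int(v/4.8),int(u/4.8)];print((u,v),"x,y,z local",(q-C)@XD,(q-C)@YD,q[2],"tool",r0.inv().apply(q-p0))
```

```text
tcp [[317.4543 437.5103]] hold [[291.0396 415.1179]] 5cm [[245.6567 376.6514]] [ 0.5725 -0.3244  0.0615]
[array([257., 379.]), array([328., 385.]), array([250., 433.]), array([320., 439.])]
[array([255., 424.]), array([327., 430.]), array([249., 478.]), array([319., 484.])]
(285, 385) x,y,z local -0.0006696089683141301 -0.011165027420801851 0.049120061226048506 tool [0.0167 0.0265 0.0034]
(270, 370) x,y,z local -0.008898756278441 -0.03818862321144238 0.10885084902571118 tool [-0.0107 -0.0006 -0.0503]
(240, 335) x,y,z local -0.020191431730509985 -0.032808515410466935 0.12483806547007004 tool [-0.0106  0.0047 -0.0699]
(297, 400) x,y,z local 0.001027279063473936 -0.03724189539105761 0.08743194381052877 tool [-0.0066  0.0004 -0.027 ]
(297, 412) x,y,z local 0.0011965616837622856 -0.04022914016302052 0.08590575710452775 tool [-0.0058 -0.0026 -0.0257]
(297, 425) x,y,z local 0.0011648834559253537 -0.047480138558451755 0.08892704719183497 tool [-0.0075 -0.0099 -0.0282]
(290, 455) x,y,z local 0.000588972585243089 -0.05026735635878756 0.07224835431142396 tool [ 0.0025 -0.0126 -0.0148]
(300, 540) x,y,z local 0.006220346196462236 -0.07088079524756116 0.04673815425915673 tool [ 0.0124 -0.0332  0.0094]
(300, 210) x,y,z local 0.0032385833909356525 0.06881877170386706 0.045394153286911765 tool [0.0157 0.1065 0.0085]
```

Run:
```python
from h import *
np.set_printoptions(precision=4,suppress=True)
s=env.get_state();p0,r0=s['tcp_pos'],rot(s['orientation'])
print(s['finger_gap'],s['grip_force'],s['wrist_force'],s['clock'])
p,d=env.read_camera("side");c=cloud("side",d,350,400,370,415);l=r0.inv().apply(c-p0).reshape(45,50,3)
L=((c-C)@np.c_[XD,YD,[0,0,1]]).reshape(45,50,3)
g=p[370:415,350:400].mean(2)
for v in range(10,36,2): print(370+v,' '.join(f"{L[v,u,1]*1e3:4.0f}/{L[v,u,2]*1e3:3.0f}/{g[v,u]:3.0f}" for u in range(14,40,2)))
im=cv2.resize(p[370:415,350:400,::-1],(800,600)[::1] if 0 else (666,600),interpolation=cv2.INTER_CUBIC)
cv2.imwrite("pics/s6.png",np.clip(im.astype(float)*2.2,0,255).astype(np.uint8))
```

```text
0.00010031990444030679 0.0 [-0.3928 -0.0652  0.0767] 9.6
380  -46/143/ 48  -44/140/ 49  -38/130/ 64  -36/127/114  -32/121/122  -25/109/ 86   11/ 45/217    8/ 51/238   10/ 48/103   11/ 46/ 80   12/ 45/237   12/ 46/236   11/ 48/239
382  -47/139/ 47  -46/138/ 51  -41/129/ 96  -39/126/ 95  -36/120/106  -32/115/128    7/ 45/189    7/ 45/238    7/ 46/104    7/ 46/ 80    8/ 45/237    9/ 44/237    8/ 46/239
384  -53/143/ 42  -50/137/ 49  -45/129/ 80  -43/126/135  -39/119/114  -36/115/ 88  -32/109/137    2/ 47/218   -0/ 52/ 71    4/ 45/ 79    3/ 47/237    5/ 44/236    7/ 41/239
386  -51/132/ 45  -49/129/ 41  -45/122/ 59  -46/124/107  -41/116/132  -40/115/122  -37/111/ 72  -32/101/142   -1/ 46/ 71   -1/ 46/ 91   -1/ 47/237   -1/ 48/236    1/ 45/239
388  -60/142/ 46  -52/129/ 46  -48/121/ 46  -47/120/ 57  -45/117/103  -43/113/132  -40/109/129  -37/104/ 83   -5/ 46/ 71   -5/ 46/119   -4/ 44/238   -6/ 48/237   -4/ 45/239
390  -63/142/ 51  -51/119/ 43  -50/118/ 42  -49/116/ 48  -46/112/ 54  -46/112/ 95  -43/108/125  -41/104/148   -9/ 46/ 71   -9/ 46/120   -8/ 45/238   -9/ 47/237   -8/ 46/239
392  
[... 505 characters left out ...]
/ 90/ 45
398  -28/ 47/ 99  -28/ 47/ 99  -26/ 44/ 99  -26/ 45/ 99  -26/ 45/127  -46/ 84/ 84  -49/ 90/ 39  -47/ 86/ 48  -47/ 87/ 48  -47/ 87/ 50  -46/ 88/ 47  -47/ 90/ 47  -46/ 88/ 46
400  -30/ 43/ 99  -32/ 47/ 99  -31/ 47/101  -31/ 47/100  -32/ 49/127  -49/ 82/ 59  -51/ 87/ 35  -50/ 86/ 37  -50/ 86/ 39  -51/ 88/ 44  -49/ 86/ 48  -50/ 88/ 48  -49/ 86/ 45
402  -35/ 44/ 99  -36/ 47/104  -33/ 43/107  -35/ 47/109  -34/ 45/139  -49/ 75/ 45  -50/ 78/ 33  -50/ 78/ 33  -51/ 82/ 33  -51/ 82/ 34  -50/ 80/ 35  -49/ 79/ 35  -50/ 81/ 33
404  -40/ 47/ 99  -39/ 46/ 98  -38/ 45/ 97  -39/ 47/101  -38/ 46/138  -50/ 71/ 48  -49/ 69/ 34  -51/ 72/ 33  -50/ 72/ 33  -53/ 77/ 33  -51/ 76/ 35  -50/ 73/ 33  -47/ 69/ 45
```

View pics/s6.png

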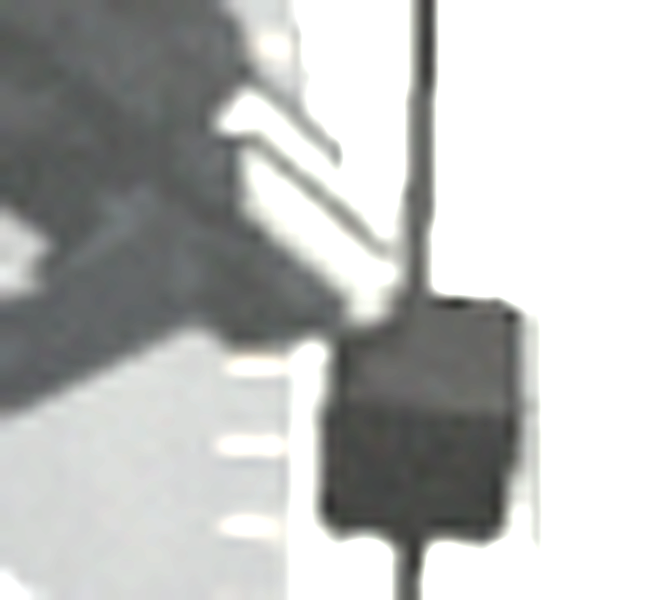

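The crop shows the shut fingertips ending at about pixel (379,391), at z ≈ 0.10, so they are above the grip and not around it. I have already viewed 11 pictures, one over the limit of 10, so I won't view any more and will measure numerically from here.

```bash
cat > tip.py <<'E'
from h import *
np.set_printoptions(precision=4,suppress=True)
s=env.get_state();p0,r0=s['tcp_pos'],rot(s['orientation'])
print("tcp",p0,"F",s['wrist_force'],"gap",s['finger_gap'],"grip",s['grip_force'],"t",s['clock'])
for n in("side","top"):
    p,d=env.read_camera(n);u,v=proj(n,p0)[0].astype(int)
    c=cloud(n,d,u-60,u+60,v-60,v+60);l=r0.inv().apply(c-p0)
    m=(np.abs(l[:,0])<.02)&(np.abs(l[:,1])<.06)&(c[:,2]>.096)&(l[:,2]>-.12);q=l[m]
    for lo in np.arange(-.10,.01,.01):
        k=(q[:,2]>lo)&(q[:,2]<=lo+.01)
        if k.sum():print(n,"tool z",lo.round(3),k.sum(),"y",q[k,1].min(),q[k,1].max(),"x",q[k,0].min(),q[k,0].max())
    L=(c-C)@np.c_[XD,YD,[0,0,1]];g=p[v-60:v+60,u-60:u+60].mean(2).ravel()
    f=(np.abs(L[:,0])<.02)&(L[:,2]>.083)&(L[:,2]<.092)&(g<70);print(n,"fader top",f.sum(),L[f].mean(0) if f.any() else'',L[f].min(0) if f.any() else '',L[f].max(0) if f.any() else '')
E
python3 tip.py
```

```text
tcp [ 0.5724 -0.3243  0.0613] F [ 0.1227 -0.9261  0.8404] gap -5.34965000429699e-05 grip 0.0 t 9.65
side tool z -0.1 162 y -0.03911063902781974 0.038794850557361274 x -0.015103713208795236 0.011776091428469167
side tool z -0.09 79 y -0.03301475373761625 0.03038006118419058 x -0.014830103783613637 0.004912248520543321
side tool z -0.08 44 y -0.016384777902676992 0.010489458415511162 x -0.013053768303596242 -0.002956762230627555
side tool z -0.07 60 y -0.01670042459973455 0.01235565342412729 x -0.013383256382225999 0.0022766942213070947
side tool z -0.06 64 y -0.01587203556409573 0.011948749594413296 x -0.012705957794524492 0.005408692086591037
side tool z -0.05 33 y -0.013305799196882817 0.01189618970367168 x -0.012748506352389567 0.005773569176014579
side fader top 124 [ 0.0029 -0.0444  0.0871] [-0.0092 -0.0525  0.0831] [ 0.0136 -0.0341  0.0918]
top tool z -0.1 71 y -0.04207044417586168 0.038187174048942084 x -0.01371137963127291 0.009698580923633333
top tool z -0.09 28 y -0.029302525482750013 0.033138917243111694 x -0.012669647693745985 -0.003073862033516391
top tool z -0.08 13 y -0.012255486947879805 0.012762431579575496 x -0.011478987133946923 -0.004891714068064032
top tool z -0.07 18 y -0.010631168590114913 0.014349347174189833 x -0.011429067526343047 -0.0006745121553076907
top tool z -0.06 20 y -0.011615643386934457 0.013647215406094903 x -0.011929117848872751 0.004855095989083137
top tool z -0.05 7 y -0.0047501558104555905 0.006736043836752518 x -0.010530192795908262 -0.005370868095554012
top fader top 22 [ 0.0039 -0.0378  0.0868] [-0.0034 -0.0457  0.0832] [ 0.0106 -0.0319  0.09  ]
```

Both cameras put the real fingertips about 42 mm short of the reported TCP along tool z. I'll open, go deeper by that amount with force checks, and centre by −4 mm.

Emit:
carry_out(steps=[[[0, 0, 0], [0, 0, 0], 0], [[0, 0, 0], [0, 0, 0], 0], [[0, 0, 0], [0, -0.2, 0], 0], [[0, 0, 0], [0, -0.4, 0], 0], [[0, 0, 0], [0, -0.4, 0.5], 0], [[0, 0, 0], [0, -0.4, 1], 0], [[0, 0, 0], [0, -0.4, 1.5], 0], [[0, 0, 0], [0, -0.4, 2], 0]])

```text
clock: 10.75
tcp_pos: [0.5819, -0.3321, 0.0442]
orientation: [0.294, 0.172, 0.939, -0.054]
wrist_force: [-0.0, 0.8, -1.0]
finger_gap: 0.0855
grip_force: 0.0
```

```bash
python3 tip.py
```

```text
tcp [ 0.5819 -0.3321  0.0442] F [-0.0169  0.7771 -0.9638] gap 0.08551636575049311 grip 0.0 t 10.75
side tool z -0.1 54 y -0.05811542295959604 0.053910986513242665 x -0.014639224998970453 0.006190074549492344
side tool z -0.09 90 y -0.0582735144527941 0.05348542725810394 x -0.012667066414304111 0.011344105891009594
side tool z -0.08 99 y -0.05823960380780018 0.0536138150622741 x -0.013384352898149742 0.010205336616721981
side tool z -0.07 76 y -0.057818942758418604 0.05608973902584484 x -0.013138834024603587 0.007468544241878255
side tool z -0.06 10 y -0.050314722674191514 0.04845691961462849 x -0.01228281274153104 -0.007944630344659745
side fader top 146 [ 0.0009 -0.0408  0.0876] [-0.0196 -0.0523  0.083 ] [0.0135 0.0024 0.0914]
top tool z -0.1 24 y -0.059699769080385205 0.05962609535668506 x -0.013322361741189935 0.007284191547670644
top tool z -0.09 10 y -0.04798754200318472 0.05619521228887866 x -0.010961624371500734 -0.004778870085954776
top tool z -0.08 21 y -0.055307620811645364 0.05616906190977201 x -0.010574475441387086 0.0004857918182442766
top tool z -0.07 20 y -0.053081504686349236 0.056586183708150384 x -0.011845689600656578 0.00359618932101733
top tool z -0.06 2 y -0.04216088072742493 0.0477953314928986 x -0.010406149109134327 -0.009056965442780888
top fader top 47 [-0.0018 -0.0392  0.0873] [-0.016  -0.0842  0.0835] [ 0.0111 -0.032   0.0918]
```

Emit:
carry_out(steps=[[[0, 0, 0], [0, 0, 1], 0], [[0, 0, 0], [0, 0, 2], 0], [[0, 0, 0], [0, 0, 2], 255], [[0, 0, 0], [0, 0, 2], 255], [[0, 0, 0], [0, 0, 2], 255], [[0, 0, 0], [0, 0, 2], 255], [[0, 0, 0], [0, 0, 2], 255], [[0, 0, 0], [0, 0, 2], 255]], force=30)

```text
clock: 11.85
tcp_pos: [0.5924, -0.3362, 0.0287]
orientation: [0.295, 0.172, 0.938, -0.055]
wrist_force: [-1.7, 1.5, 3.1]
finger_gap: 0.0177
grip_force: 32.8
```

Run:
```python
from h import *
np.set_printoptions(precision=4,suppress=True)
s=env.get_state();p0,r0=s['tcp_pos'],rot(s['orientation'])
print(p0,s['finger_gap'],s['grip_force'],s['wrist_force'],(p0-C)@YD,(p0-C)@XD)
print("YD in tool",r0.inv().apply(YD))
```

```text
[ 0.5924 -0.3362  0.0287] 0.017723084551349064 32.767290472984314 [-1.7291  1.5164  3.0788] -0.0416340425721255 0.03395522107739551
YD in tool [ 0.0003  1.0001 -0.0015]
```

Emit:
carry_out(steps=[[[0, 0, 0], [0, 1.2, 0], 255], [[0, 0, 0], [0, 3, 0], 255], [[0, 0, 0], [0, 5, 0], 255], [[0, 0, 0], [0, 7, 0], 255], [[0, 0, 0], [0, 8.5, 0], 255], [[0, 0, 0], [0, 9.2, 0], 255], [[0, 0, 0], [0, 9.2, 0], 255], [[0, 0, 0], [0, 9.2, 0], 255]])

```text
clock: 12.85
tcp_pos: [0.6255, -0.2492, 0.0287]
orientation: [0.295, 0.171, 0.938, -0.054]
wrist_force: [-3.9, 3.4, 6.7]
finger_gap: 0.0175
grip_force: 33.4
```

Emit:
carry_out(steps=[[[0, 0, 0], [0, 0, 0], 0], [[0, 0, 0], [0, 0, 0], 0], [[0, 0, 0], [0, 0, 0], 0], [[0, 0, 0], [0, 0, 0], 0], [[0, 0, 0], [0, 0, -3], 0], [[0, 0, 0], [0, 0, -7], 0], [[0, 0, 0], [0, 0, -12], 0], [[0, 0, 0], [0, 0, -18], 0]])

```text
clock: 13.85
tcp_pos: [0.5276, -0.213, 0.1763]
orientation: [0.294, 0.172, 0.939, -0.054]
wrist_force: [0.8, -1.1, 0.8]
finger_gap: 0.0853
grip_force: 0.0
```

Run:
```python
from chk import *
s=env.get_state();print(s['tcp_pos'],s['wrist_force'],s['clock'])
B={n:env.read_camera(n) for n in("top","side")};fit(B,(-48,47))
A={n:np.load(f"pics/{n}0.npz")['p'] for n in B}
for n,(p,d) in B.items():
    u,v=proj(n,C+YD*.05+[0,0,.0875])[0].astype(int)
    c=cloud(n,d,u-30,u+30,v-30,v+30);L=(c-C)@np.c_[XD,YD,[0,0,1]];g=p[v-30:v+30,u-30:u+30].mean(2).ravel()
    f=(np.abs(L[:,0])<.02)&(L[:,2]>.0845)&(L[:,2]<.0905)&(g<75)
    print(n,"fader",f.sum(),L[f].mean(0) if f.any() else '',np.percentile(L[f,1],[2,98]) if f.any() else '')
    # pointer: bright pixels in initial picture, intersect z=.049
    a=A[n].mean(2);vv,uu=np.mgrid[v-30:v+30,u-30:u+30]
    P=np.array([atz(n,x,y,.049) for x,y in zip(uu.ravel(),vv.ravel())]);l=(P-C)@np.c_[XD,YD,[0,0,1]]
    b=a[v-30:v+30,u-30:u+30].ravel()
    m=(l[:,0]<-.022)&(l[:,0]>-.06)&(l[:,1]>.01)&(l[:,1]<.09)&(b>190)
    print(n,"pointer",m.sum(),l[m].mean(0),np.median(l[m,1]))
```

```text
[ 0.5276 -0.213   0.1763] [ 0.8344 -1.0882  0.8468] 13.85
top 1364 head/tilt [-47.0284  48.0631] piv shift [-0.0004  0.    ] rms 0.0025989030717469865 hub in lamp [ 0.2664 -0.003   0.0048]
side 1400 head/tilt [-47.8769  48.3746] piv shift [ 0.0015 -0.0011] rms 0.002597871624727895 hub in lamp [ 0.2664 -0.0003  0.0062]
top fader 34 [-0.0015  0.0536  0.0874] [0.0466 0.0599]Traceback (most recent call last):
  File "<stdin>", line 12, in <module>
  File "h.py", line 10, in atz
    o,r=ray(n,u,v);return o+r*(z-o[2])/r[2]
        ~~~^^^^^^^
  File "h.py", line 6, in ray
    c=env.get_calibration(n);K=np.array([[c['fx'],0,c['cx']],[0,c['fy'],c['cy']],[0,0,1]])
ValueError: time passes only in moves, steps and waits
```

Run:
```python
from h import *
np.set_printoptions(precision=4,suppress=True)
M=np.c_[XD,YD,[0,0,1]]
for n in("top","side"):
    p,d=env.read_camera(n);a=np.load(f"pics/{n}0.npz")['p'].mean(2)
    u,v=proj(n,C+YD*.05+[0,0,.07])[0].astype(int);w=32
    g=p[v-w:v+w,u-w:u+w].mean(2).ravel();b=a[v-w:v+w,u-w:u+w].ravel()
    o=env.get_calibration(n)['origin'];r=cloud(n,np.ones((480,640)),u-w,u+w,v-w,v+w)-o
    l=(o+r*((.049-o[2])/r[:,2])[:,None]-C)@M
    for lo in(-.05,-.044,-.038,-.032,-.026):
        m=(l[:,0]>lo)&(l[:,0]<lo+.006)&(l[:,1]>.02)&(l[:,1]<.08)&(b>205)
        if m.any():print(n,"ptr x",lo,m.sum(),l[m,1].mean(),l[m,1].min(),l[m,1].max())
    L=(cloud(n,d,u-w,u+w,v-w,v+w)-C)@M
    f=(np.abs(L[:,0])<.02)&(L[:,2]>.0835)&(L[:,2]<.0915)&(g<90)
    print(n,"fader",f.sum(),L[f].mean(0),L[f,1].min(),L[f,1].max())
```

```text
top ptr x -0.05 12 0.049165051864724287 0.042464181570198045 0.0558666233969822
top ptr x -0.044 12 0.04956391151147035 0.04332183049137639 0.05594140271732484
top ptr x -0.038 13 0.04939113326956571 0.04252830433689263 0.056803615303576006
top ptr x -0.032 9 0.04996205962899955 0.04510509615626449 0.05601660137202783
top ptr x -0.026 2 0.04808216106291902 0.04682538060155455 0.049338941524283496
top fader 46 [-0.0005  0.0535  0.0871] 0.045868592411392996 0.060715597954082975
side ptr x -0.05 16 0.04949698591064161 0.044646711294524924 0.05540094232084429
side ptr x -0.044 17 0.05001967648641675 0.04514354221475333 0.054236748352640224
side ptr x -0.038 18 0.04985154370838223 0.0456405188756262 0.054735759404084657
side ptr x -0.032 13 0.050736978785496364 0.046303379233316025 0.05506851018633699
side ptr x -0.026 2 0.05001638038810725 0.04894267131690468 0.05109008945930981
side fader 119 [0.0024 0.0485 0.0872] 0.0386956165481395 0.05842322701316338
```

The pointer is at y ≈ 0.0497 and the grip at ≈ 0.051, about 1.5 mm apart against the 6 mm limit. The lamp beam is still within about 7 mm of the hub, and the gripper is clear.

```bash
python3 -c "
from workcell import env
print(env.hand_in())"
```

```text
the job is handed in; nothing more can be done
None
```

The job is handed in at about 14 s and no verdict came back: by my last measurements the lamp beam passes about 7 mm from the fan hub's centre and the dimmer grip is about 1.5 mm from the pointer, but I viewed 11 pictures, one over the limit of 10.

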